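# Sort two tested heating modules into controller slot and returns rack

### The job

Two expansion modules of the heating controller have been tested and tagged on top: the one with the round tag passed, the one with the long strip tag is a reject. Slide the passed module plug first into either slot of the white controller, following the controller as it gives way on its rail, until the plug is fully home and the latch has sprung back into the module's side, and slide the reject tail first into either pocket of the steel returns rack until it stands against the back wall. Push them flat along the worktop without lifting or tipping them, do not force them once they are home, and leave the screwdriver, tee and tape where they lie.

Things in the scene. Friction and masses are not known exactly. Their poses are not given: they have to be found in the camera images.
- module_round_centre (a point): passed module: grey plastic box 100 long (own x) x 88 wide (y) x 55 high (z), 0.35-0.7 kg, a white paper disc 48 mm across on its lid. Point: centre of the box, 27.5 mm up. +x is the plug end, -x the flat tail. Starts flat, plug towards the controller (world +y) within 17 deg. Too wide to pinch; slides with under 8 N when pushed, e.g. by two fingertips set apart on an end face
- module_round_plug (a point): middle of the end face of the passed module's black block plug (30 wide x 20 high, 14 long, 10 to 30 mm above the worktop, in the middle of the plug end), 64 mm ahead (+x) of the centre. Under the full-size lid (top 25 mm) both sides are recessed 9 mm for the latch, 24 to 62 mm behind the box's plug-end face
- module_strip_centre (a point): reject module: the same 100 x 88 x 55 mm grey box, mass, plug and recesses as the passed one, but with a white paper strip 88 x 18 mm laid diagonally on its lid. Point: centre of the box, 27.5 mm up. +x is the plug end, -x the flat tail. Starts flat, plug towards the controller (world +y) within 17 deg
- module_strip_plug (a point): middle of the end face of the reject's block plug (as on the passed module), 64 mm ahead (+x) of its centre; a push on this end can bear on the box face either side of the 30 mm wide plug
- controller: white zone controller at the robot's left, 300 wide (own y) x 110 deep x 82 high, two slots in front. Origin: on the worktop, middle of its front face. +x is the plugging direction (about world +y), +y about world -x. Rides loose on a rail: pushed along +x it gives way 8-20 mm, how far is unknown, up to an end clamp, then stands firm. All its points move with it; nothing pushes it back
- slot_near (a point): slot nearer the robot: point on the worktop on its centre line at the controller's face (controller y = +0.075, same axes). Guides 28 high, 91 apart inside, from x = -0.085 to 0; mouth flared 15 mm a side to x = -0.105; worktop is the floor. Over the point a socket 34 wide x 26 high x 20 deep, 7-33 mm up. Home: box face on the controller's face, box centre 50 mm before the point
- slot_far (a point): slot farther from the robot (controller y = -0.075), otherwise the same; either may be used. A module's nose meets the latch about 45 mm before home: the latch first shoves the controller back (about 3 N), and lets the module past, with 8 to 18 N, only when the controller stands at its clamp. Home is a firm stop (over 22 N), tail 15 mm out of the guides
- latch_near (a joint): steel snap latch in the near slot's guide on the robot's side: a 34 mm arm on an upright pivot 60 mm before the face, its tip 27 mm before the face, leaning 7 mm into the slot. 0 rad: sprung in; about 0.1 to 0.2 while a module's nose holds it aside; it springs back to about 0 in the module's recess in the last 3 mm before home, and then holds the module
- latch_far (a joint): the same latch in the far slot's guide, on the side away from the robot
- returns: bare steel returns rack fixed on the robot's right, 270 wide (own y), two equal open-fronted pockets. Origin: on the worktop, middle of the inner face of its back wall (34 high). +x points into the pockets (about world -y), +y about world +x. Pocket walls 28 high, 94 apart inside, x = -0.080 to 0, mouths flared 15 mm a side to x = -0.100; floor is the worktop; it does not move
- pocket_near (a point): pocket nearer the robot (rack y = -0.075): point on the worktop on its centre line at the back wall, axes as the rack. A module is home tail first against the wall, its box centre 50 mm before this point, its box then standing 20 mm out of the pocket walls; a firm stop, nothing latches
- pocket_far (a point): pocket farther from the robot (rack y = +0.075), otherwise the same; either may be used
- screwdriver: bystander: screwdriver 190 mm long lying beyond the modules; leave it
- tee: bystander: copper pipe tee 90 mm long with brass collars, lying beyond the modules; leave it
- tape: bystander: roll of white tape, 68 mm across, 22 mm high, lying beyond the modules; leave it

How it is judged:
By the outcome, as a careful person would: the job done as asked, in the order asked, and still so for the second after the job is handed in, with the robot touching nothing.
It also fails if it takes over 67 s, if anything falls off the work surface, if the arm or the gripper's body presses on something with over 40 N, if the wrist force passes 120 N, or if a joint passes its speed limit or range.

### The arm

A 6-joint arm with a two-finger parallel gripper is mounted at the origin on the work surface. World frame = base frame: x ahead of the robot, y to its left, z up, the work surface at z = 0. Lengths are in m, angles in rad, forces in N, time in s.
With the tool pointing down it reaches from about 0.35 to 0.85 m from the base axis. Payload 8.1 kg.
Tool frame: the origin (TCP) lies at the centre of the arm's flange, where the gripper is bolted on; the fingertips stand 186 mm ahead of it and the grasp point (between the pads) lies 167 mm ahead of it; z points along the fingers, y is the line along which they close (so a half turn about z gives the same grasp; the last joint's range is limited). The gripper opens to 93 mm and grips with 3 to 60 N. Pads are 15 mm wide; open, the fingers measure 128 mm over their backs; the gripper's body (75 mm by 188 mm) begins 65 mm behind the grasp point.
Start: joints at [-1.401, 0.13, 1.488, -0, 1.523, -0.085], TCP at [0.151, -0.581, 0.405] pointing down, gripper open.
Joint ranges: [-2.96, 2.96], [-0.89, 2.26], [0.02, 2.5], [-1.34, 4.48], [0, 2.73], [-2.66, 2.66]. Speed limits (rad/s): [2.39, 2.39, 2.79, 3.14, 3.14, 3.14].

### API

Orientations are given as a rotation vector (axis times angle).
In Python, from plant import read_state, read_camera, camera_params, robot gives the robot as it stands.
- The arm moves only by the tool carry_out, never from a script. Its argument "targets" is a list of rows, each an object of numbers: "hand": the opening in per cent of the stroke, from 0 (shut) to 100 (fully open); "x", "y", "z": the shift along the tool's x, y, z in m; "ax", "ay", "az": the turn, a rotation vector about the tool's x, y, z in rad. In form: [{"hand": .., "x": .., "y": .., "z": .., "ax": .., "ay": .., "az": ..}, ...]. A call has 1 to 8 rows; each row is the pose to reach, as a shift and turn from the pose commanded when the call began, along the tool's axes at that moment; what a row does not reach only later rows make up. A row lasts 1/8 s, in which the tool goes at most 62.5 mm and 10.7 degrees, less where a joint would pass 70% of its speed; a pose out of reach is approached as far as the arm can. A call with a gripper value outside its range is refused whole. The fingers move at their own pace and stop on an object; "newtons" is the grip in N (left out, the last holds). Time passes only in rows, so rows that repeat a pose let the fingers close. It gives the time, the measured TCP pose, the force, the opening and the grip force at its end, in the units of the state.
- read_state(): the state, without advancing time (a new reading comes with each control period).
- read_camera(name): name is "scene" or "top" or "wrist"; returns (picture, depth): 420x560x3 uint8, blue, green, red; 420x560 float32, m along the optical axis (not along the pixel's ray), 0 where there is no reading.
- camera_params(name): a dict with "fx", "fy", "cx", "cy" (pixels), "position" and "rotation" of the camera in the world. Camera axes: x right, y up, looking along -z (the intrinsics and any distortion apply to the point x, -y, -z); pixel columns grow to the right and rows downward; lengths in m; the calibration is good to about 2 mm. A picture is of the moment at which its call begins: read the wrist's pose just before it. camera_params takes no time and is no camera call; for the wrist camera it gives the pose at the moment of the call.
- robot.close_job(): hands the job in; it is judged then, once.
The state is a dict: "t": time; "q": joint angles; "dq": joint speeds; "joint_torque": joint torques, N m; "tool_pos": TCP position; "orientation": TCP orientation; "force": force on the tool from outside, world axes, zero at the start; "wrist_torque": the same for the moment, N m; "opening": finger opening in m; "gripper_force": force on a finger pad.
Only numpy, scipy, OpenCV 4.12 (cv2) and the standard library are available. Lean on these libraries where they do the work, as an engineer would, in place of code of your own. Each camera call takes 0.05 s, during which the arm holds its last target. There are 200 camera calls.

## Working session

There is one attempt and no reset: what is moved stays moved. The work goes in short steps, Python scripts to look and compute and a tool call to move; the robot and the scene stay as the last step left them, time stands still between calls to the robot, and variables do not carry over. Pictures are saved under pics/ and viewed, at most 12 in all, crops included, and the job is handed in when it is done.

Besides the shell and the picture viewer there is one more tool, called after "Emit:" as name([rows], argument=value, ...), one row to a line, values as JSON. carry_out: Moves the arm, as the interface text tells. Its arguments: {"type":"object","properties":{"targets":{"type":"array","items":{"type":"object","properties":{"hand":{"type":"number"},"x":{"type":"number"},"y":{"type":"number"},"z":{"type":"number"},"ax":{"type":"number"},"ay":{"type":"number"},"az":{"type":"number"}}}},"newtons":{"type":"number"}},"required":["targets"]}

```bash
mkdir -p pics; ls
python3 - <<'E'
from plant import *
import cv2,numpy as np
for n in ("scene","top"):
    p,d=read_camera(n); cv2.imwrite(f"pics/{n}0.png",p); np.save(f"pics/{n}0.npy",d)
    print(n,camera_params(n))
print(read_state())
E
```

```text
pics
scene {'fx': 541.3491602408732, 'fy': 541.3491602408732, 'cx': 283.6748852099398, 'cy': 201.86028936894766, 'position': array([1.14156795, 0.73268085, 0.70839169]), 'rotation': array([0.40132801, 1.15799106, 2.25156367])}
top {'fx': 412.7518734091345, 'fy': 412.7518734091345, 'cx': 282.00418669255725, 'cy': 207.02150375177672, 'position': array([0.4973869 , 0.00797636, 1.14084022]), 'rotation': array([ 0.05098407, -0.0572869 , -1.56265188])}
{'t': 0.1, 'q': array([-1.40142211e+00,  1.31081419e-01,  1.48917092e+00, -1.41104614e-05,
        1.52301028e+00, -8.53910253e-02]), 'dq': array([ 0.00043589, -0.00142802, -0.00208142,  0.00083847,  0.00097555,
        0.00032817]), 'joint_torque': array([ 1.81648829e-03, -5.61341250e+01, -4.93096018e+01,  7.70432199e-02,
        2.91728752e-02, -4.34200660e-05]), 'tool_pos': array([ 0.15119985, -0.58042075,  0.40379432]), 'orientation': array([-3.11448431e+00, -3.98892106e-01,  1.32167549e-04]), 'force': array([ 0.85337587, -0.04580166,  0.10145733]), 'wrist_torque': array([-0.01495417, -0.07046427,  0.00087806]), 'gripper_force': 0.0, 'opening': 0.0930764398400366}
```

View pics/top0.png

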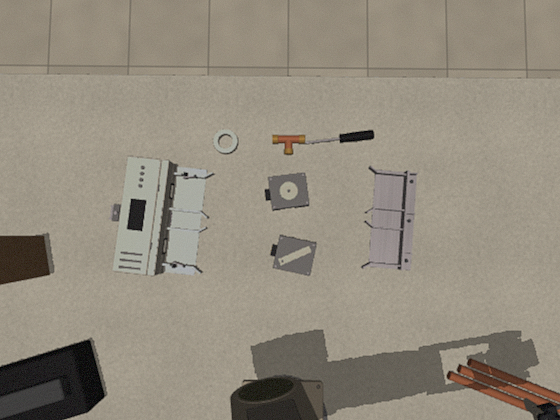

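View pics/scene0.png

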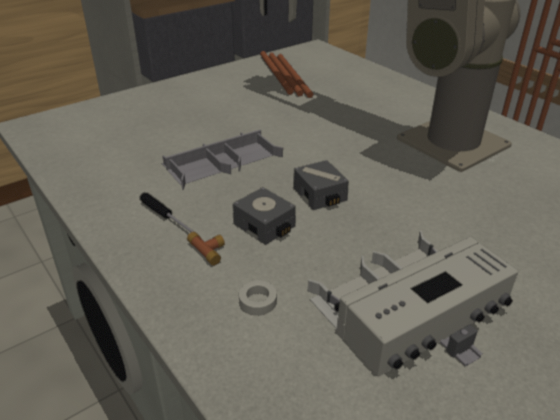

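The top view (up = world +x, left = +y) shows the round-tag module at about (289,191), the strip module at (294,255), the controller at (145,215) with its slots opening right, and the rack at (390,220). The tape (226,141), tee (289,142) and screwdriver (345,136) lie farther out. I'll use the depth to measure these.

```bash
cat > h.py <<'E'
import numpy as np,cv2
from scipy.spatial.transform import Rotation as R
from plant import *
def cloud(c,d):
    v,u=np.mgrid[0:d.shape[0],0:d.shape[1]]
    P=np.stack([(u-c['cx'])/c['fx']*d,-(v-c['cy'])/c['fy']*d,-d],-1)
    return P@R.from_rotvec(c['rotation']).as_matrix().T+c['position']
def px(c,p):
    q=(np.asarray(p)-c['position'])@R.from_rotvec(c['rotation']).as_matrix()
    return np.stack([c['cx']-c['fx']*q[...,0]/q[...,2],c['cy']+c['fy']*q[...,1]/q[...,2]],-1)
def rect(P,m):
    """min-area rect of masked points in world xy (mm)"""
    r=cv2.minAreaRect((P[m][:,:2]*1000).astype(np.float32)); return r
E
python3 - <<'E'
from h import *
c=camera_params("top"); d=np.load("pics/top0.npy"); p=cv2.imread("pics/top0.png"); P=cloud(c,d); Z=P[...,2]
print("table z",np.median(Z[300:320,100:250]),np.median(Z[180:280,330:360]))
def box(u0,v0,u1,v1,lo,hi):
    m=np.zeros(Z.shape,bool); m[v0:v1,u0:u1]=1; m&=(Z>lo)&(Z<hi); return m
for n,b in dict(round=(255,165,320,220,.045,.065),strip=(255,225,330,285,.045,.065),ctrl=(105,145,190,285,.07,.095)).items():
    m=box(*b); print(n,m.sum(),np.median(Z[m]),rect(P,m),P[m][:,:2].mean(0))
m=box(360,160,430,285,.02,.045); print('rack',m.sum(),rect(P,m))
q=np.round(P[m][:,:2]*1000).astype(int)
# enlarged crops
cv2.imwrite("pics/l.png",cv2.resize(p[150:285,105:225],None,fx=4.4,fy=4.4,interpolation=cv2.INTER_CUBIC))
cv2.imwrite("pics/r.png",cv2.resize(p[150:285,255:430],None,fx=4.4,fy=4.4,interpolation=cv2.INTER_CUBIC))
E
```

```text
table z -0.0012232257740811825 -0.0012698838289649794
round 1242 0.05397313183367425 ((615.610595703125, -13.879154205322266), (87.97711181640625, 100.38370513916016), 7.604488372802734) [ 0.61504061 -0.0136601 ]
strip 1282 0.053788775871159045 ((445.53143310546875, -30.628890991210938), (99.82556915283203, 87.98615264892578), 78.18177032470703) [ 0.44549835 -0.03060622]
ctrl 5034 0.08090341711313898 ((546.9120483398438, 366.1394958496094), (111.49015045166016, 299.70294189453125), 84.05747985839844) [0.54497003 0.3649318 ]
rack 668 ((545.1824951171875, -290.6756896972656), (131.37156677246094, 277.1999816894531), 85.53401947021484)
```

View pics/l.png

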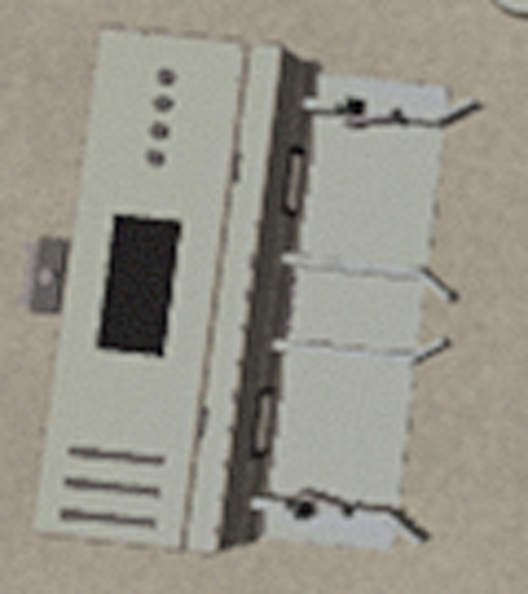

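View pics/r.png

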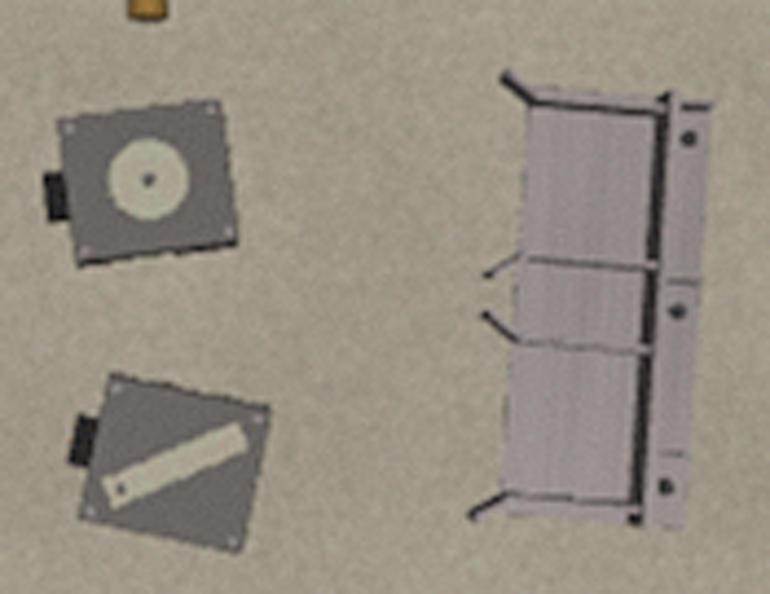

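The left crop shows the controller with its slot mouths at the right: far at about y=190, near at about y=430. Latches sit on the outer guides. In the right crop the round module's plug points left and slightly down, and the strip module's plug points left and slightly up. The rack's wall tops and back wall band (652,265) are clear.

Run:
```python
from h import *
c=camera_params("top")
def gp(u,v,z):
    u=255+(u+.5)/4.4-.5; v=150+(v+.5)/4.4-.5
    D=R.from_rotvec(c['rotation']).apply([(u-c['cx'])/c['fx'],-(v-c['cy'])/c['fy'],-1]); t=(z-.0-c['position'][2])/D[2]
    return (c['position']+t*D)*1000
for n,l in dict(far=[(535,102),(655,112)],mf=[(525,260),(655,265)],mn=[(515,342),(645,350)],near=[(510,495),(637,503)]).items():
    print(n,[gp(*p,.028)[:2].round(1) for p in l])
print('wall bottom',[gp(*p,0)[:2].round(1) for p in [(656,118),(648,262),(642,348),(632,492)]])
print('wall top',[gp(*p,.034)[:2].round(1) for p in [(668,118),(660,262),(655,348),(642,492)]])
d=np.load("pics/top0.npy");P=cloud(c,d);Z=P[...,2]
m=np.zeros(Z.shape,bool);m[160:285,395:430]=1
q=P[m&(Z>.027)&(Z<.045)];print('back wall pts',len(q),rect(q,np.ones(len(q),bool)),np.median(q[:,2]))
s=np.array([615.7,302.9])
```

```text
far [array([ 669.6, -251.8]), array([ 664., -326.])]
mf [array([ 571.6, -244.9]), array([ 569.2, -324.8])]
mn [array([ 521.2, -238.3]), array([ 516.9, -318. ])]
near [array([ 428.1, -234.6]), array([ 423.8, -311.9])]
wall bottom [array([ 664.3, -335. ]), array([ 572.8, -328.8]), array([ 518.7, -324.3]), array([ 428.8, -317. ])]
wall top [array([ 659.4, -332.2]), array([ 570.6, -326.1]), array([ 518.1, -322.4]), array([ 430.8, -313.3])]
back wall pts 307 ((541.282958984375, -326.58099365234375), (51.613216400146484, 267.41156005859375), 86.48770141601562) 0.03211377050614783
```

```bash
cat >> h.py <<'E'
def pose(): s=read_state(); return s['tool_pos']*1000,R.from_rotvec(s['orientation'])
def yawR(deg):
    a=np.radians(deg); x=np.array([np.cos(a),np.sin(a),0]); z=np.array([0,0,-1]); return R.from_matrix(np.stack([x,np.cross(z,x),z],1))
def rows(T):
    """world TCP targets (x,y,z mm,yaw deg of tool x) -> shift/turn rows in present tool axes"""
    p,r=pose()
    for t in T:
        s=r.inv().apply(np.array(t[:3])-p)/1000; w=(r.inv()*yawR(t[3])).as_rotvec()
        print([round(float(v),4) for v in s],[round(float(v),3) for v in w])
def along(path,off,z,flip=0):
    """centre poses (x,y,heading) -> TCP targets off mm behind"""
    return [(x-off*np.cos(np.radians(h)),y-off*np.sin(np.radians(h)),z,h+flip) for x,y,h in path]
E
python3 -c "
from h import *
a=np.array([151,-580,405,14.6]);b=np.array([627,-103,405,97.6])
rows([a+(b-a)*k/11.5 for k in (1,2,3,4,5,6,7,8)]);rows([b])"
```

```text
[0.0504, -0.0302, -0.0011] [-0.002, -0.0, -0.126]
[0.1009, -0.0599, -0.0011] [-0.002, -0.0, -0.252]
[0.1514, -0.0896, -0.001] [-0.002, -0.0, -0.378]
[0.2019, -0.1193, -0.001] [-0.002, -0.001, -0.504]
[0.2525, -0.149, -0.0009] [-0.002, -0.001, -0.63]
[0.303, -0.1787, -0.0009] [-0.002, -0.001, -0.756]
[0.3535, -0.2084, -0.0008] [-0.001, -0.001, -0.882]
[0.404, -0.2381, -0.0008] [-0.001, -0.001, -1.008]
[0.5808, -0.3421, -0.0006] [-0.001, -0.001, -1.449]
```

Emit:
carry_out([
  {"hand": 48, "x": 0.58, "y": -0.342, "z": 0, "az": -1.449},
  {"hand": 48, "x": 0.58, "y": -0.342, "z": 0, "az": -1.449},
  {"hand": 48, "x": 0.58, "y": -0.342, "z": 0, "az": -1.449},
  {"hand": 48, "x": 0.58, "y": -0.342, "z": 0, "az": -1.449},
  {"hand": 48, "x": 0.58, "y": -0.342, "z": 0, "az": -1.449},
  {"hand": 48, "x": 0.58, "y": -0.342, "z": 0, "az": -1.449},
  {"hand": 48, "x": 0.58, "y": -0.342, "z": 0, "az": -1.449},
  {"hand": 48, "x": 0.58, "y": -0.342, "z": 0, "az": -1.449},
])

```text
schema error: expected keys hand, x, y, z, ax, ay, az
```

```bash
python3 -c "
from h import *
print(read_state()['t'],pose()[0])
rows([(627,-103,405,97.6),(627,-103,200,97.6)])"
```

```text
0.1 [ 151.19984774 -580.42074528  403.79432263]
[0.5808, -0.3421, -0.0006] [-0.001, -0.001, -1.449]
[0.5807, -0.3418, 0.2044] [-0.001, -0.001, -1.449]
```

Emit:
carry_out([
  {"hand": 48, "x": 0.58, "y": -0.342, "z": 0, "ax": 0, "ay": 0, "az": -1.449},
  {"hand": 48, "x": 0.58, "y": -0.342, "z": 0, "ax": 0, "ay": 0, "az": -1.449},
  {"hand": 48, "x": 0.58, "y": -0.342, "z": 0, "ax": 0, "ay": 0, "az": -1.449},
  {"hand": 48, "x": 0.58, "y": -0.342, "z": 0, "ax": 0, "ay": 0, "az": -1.449},
  {"hand": 48, "x": 0.58, "y": -0.342, "z": 0, "ax": 0, "ay": 0, "az": -1.449},
  {"hand": 48, "x": 0.58, "y": -0.342, "z": 0, "ax": 0, "ay": 0, "az": -1.449},
  {"hand": 48, "x": 0.58, "y": -0.342, "z": 0, "ax": 0, "ay": 0, "az": -1.449},
  {"hand": 48, "x": 0.58, "y": -0.342, "z": 0, "ax": 0, "ay": 0, "az": -1.449},
])

```text
t: 1.1
tool_pos: [0.5051, -0.2245, 0.4045]
orientation: [-2.063, -2.369, 0.0]
force: [0.0, -0.3, -0.8]
opening: 0.0445
gripper_force: 0.0
```

```bash
python3 -c "
from h import *
print(read_state()['t'],pose()[0])
rows([(627,-103,405,97.6),(627,-103,200,97.6)])"
```

```text
1.1 [ 505.08432141 -224.51988111  404.47031704]
[0.1036, 0.1375, -0.0006] [-0.0, -0.0, 0.006]
[0.1035, 0.1376, 0.2044] [-0.0, -0.0, 0.006]
```

Emit:
carry_out([
  {"hand": 48, "x": 0.052, "y": 0.069, "z": 0.02, "ax": 0, "ay": 0, "az": 0.006},
  {"hand": 48, "x": 0.103, "y": 0.1375, "z": 0.06, "ax": 0, "ay": 0, "az": 0.006},
  {"hand": 48, "x": 0.103, "y": 0.1375, "z": 0.1, "ax": 0, "ay": 0, "az": 0.006},
  {"hand": 48, "x": 0.103, "y": 0.1375, "z": 0.15, "ax": 0, "ay": 0, "az": 0.006},
  {"hand": 48, "x": 0.103, "y": 0.1375, "z": 0.19, "ax": 0, "ay": 0, "az": 0.006},
  {"hand": 48, "x": 0.103, "y": 0.1375, "z": 0.204, "ax": 0, "ay": 0, "az": 0.006},
  {"hand": 48, "x": 0.103, "y": 0.1375, "z": 0.204, "ax": 0, "ay": 0, "az": 0.006},
])

```text
t: 1.98
tool_pos: [0.6264, -0.1061, 0.2004]
orientation: [-2.075, -2.357, 0.001]
force: [0.3, -0.4, 0.7]
opening: 0.0446
gripper_force: 0.0
```

```bash
cat >> h.py <<'E'
def herm(a,b,n):
    """centre path a->b (x,y,heading) as cubic x(y); n points after a"""
    from scipy.interpolate import CubicHermiteSpline as H
    f=H([0,abs(b[1]-a[1])],[a[0],b[0]],[np.cos(np.radians(q[2]))/abs(np.sin(np.radians(q[2]))) for q in (a,b)])
    sg=np.sign(b[1]-a[1]); u=np.linspace(0,abs(b[1]-a[1]),n+1)[1:]
    return [(float(f(t)),a[1]+sg*t,float(np.degrees(np.arctan2(sg,f(t,1))))) for t in u]
E
python3 -c "
from h import *
print(read_state()['t'],pose()[0])
S=(615.2,-13.8,97.6)
P=[S]+herm(S,(600.5,156,84.06),14)
for p in P: print(np.round(p,1))
rows(along(P[:8],59,199))
"
```

```text
1.975 [ 626.38230878 -106.14656152  200.37481458]
[615.2 -13.8  97.6]
[613.5  -1.7  98.3]
[611.7  10.5  98.7]
[609.8  22.6  98.8]
[608.   34.7  98.7]
[606.1  46.8  98.4]
[604.4  59.   97.8]
[602.8  71.1  97. ]
[601.4  83.2  95.9]
[600.3  95.4  94.6]
[599.5 107.5  93. ]
[599.1 119.6  91.1]
[599.1 131.7  89. ]
[599.5 143.9  86.7]
[600.5 156.   84.1]
[0.034, 0.0009, 0.0014] [-0.001, -0.001, -0.006]
[0.0463, 0.0015, 0.0014] [-0.001, -0.001, -0.017]
[0.0585, 0.0016, 0.0014] [-0.001, -0.001, -0.024]
[0.0708, 0.0015, 0.0014] [-0.001, -0.001, -0.027]
[0.0831, 0.001, 0.0014] [-0.001, -0.001, -0.026]
[0.0953, 0.0004, 0.0014] [-0.001, -0.001, -0.02]
[0.1076, -0.0004, 0.0014] [-0.001, -0.001, -0.01]
[0.1198, -0.0013, 0.0014] [-0.001, -0.001, 0.005]
```

Emit:
carry_out([
  {"hand": 48, "x": 0.02, "y": 0.0006, "z": 0.001, "ax": 0, "ay": 0, "az": 0},
  {"hand": 48, "x": 0.034, "y": 0.0009, "z": 0.001, "ax": 0, "ay": 0, "az": -0.006},
  {"hand": 48, "x": 0.046, "y": 0.0015, "z": 0.001, "ax": 0, "ay": 0, "az": -0.017},
  {"hand": 48, "x": 0.0585, "y": 0.0016, "z": 0.001, "ax": 0, "ay": 0, "az": -0.024},
  {"hand": 48, "x": 0.071, "y": 0.0015, "z": 0.001, "ax": 0, "ay": 0, "az": -0.027},
  {"hand": 48, "x": 0.083, "y": 0.001, "z": 0.001, "ax": 0, "ay": 0, "az": -0.026},
  {"hand": 48, "x": 0.095, "y": 0.0004, "z": 0.001, "ax": 0, "ay": 0, "az": -0.02},
])

```text
t: 2.85
tool_pos: [0.6148, -0.011, 0.1996]
orientation: [-2.053, -2.378, 0.0]
force: [0.7, -3.9, 2.0]
opening: 0.0446
gripper_force: 2.4
```

```bash
cat >> h.py <<'E'
def lids(n=1):
    c=camera_params("top"); p,d=read_camera("top"); P=cloud(c,d); Z=P[...,2]
    m=((Z>.045)&(Z<.062)&(P[...,1]<.32)&(P[...,1]>-.34)&(P[...,0]>.33)&(P[...,0]<.72)).astype(np.uint8)
    k,lab,st,_=cv2.connectedComponentsWithStats(m)
    for i in range(1,k):
        if st[i,4]>250: print('lid',st[i,4],np.round(P[lab==i][:,:2].mean(0)*1000,1),cv2.minAreaRect((P[lab==i][:,:2]*1000).astype(np.float32)))
    m=(Z>.074)&(Z<.088)&(P[...,1]>.3)&(P[...,1]<.5)&(P[...,0]>.35)&(P[...,0]<.75)
    print('ctrl',m.sum(),rect(P,m)); return p
E
python3 -c "
from h import *
p=lids(); print(read_state()['t'],pose()[0],read_state()['force']);cv2.imwrite('pics/a.png',p)
"
```

```text
lid 650 [463.7 -24.9] ((465.2619323730469, -25.492412567138672), (84.96814727783203, 56.47489547729492), 83.73991394042969)
ctrl 4965 ((546.8427734375, 366.09783935546875), (111.24310302734375, 300.02276611328125), 84.24517822265625)
2.9 [614.4749577   -9.54365125 199.36875623] [ 0.64244418 -0.99673551  1.53285745]
```

```bash
cat >> h.py <<'E'
def lidcam(n):
    c=camera_params(n); p,d=read_camera(n); P=cloud(c,d); Z=P[...,2]
    m=((Z>.047)&(Z<.062)&(P[...,1]<.32)&(P[...,1]>-.34)&(P[...,0]>.33)&(P[...,0]<.72)).astype(np.uint8)
    k,lab,st,_=cv2.connectedComponentsWithStats(m)
    for i in range(1,k):
        if st[i,4]>400:
            r=cv2.minAreaRect((P[lab==i][:,:2]*1000).astype(np.float32)); print(n,st[i,4],np.round(r[0],1),np.round(r[1],1),round(r[2],2))
    return p
E
python3 -c "
from h import *
print(camera_params('wrist'))
p=lidcam('wrist'); q=lidcam('scene'); cv2.imwrite('pics/w.png',np.hstack([p,q])[:, :, :]); cv2.imwrite('pics/w.png',cv2.resize(np.hstack([p,q]),(800,300)))
"
```

```text
{'fx': 364.7265144090591, 'fy': 364.7265144090591, 'cx': 281.0021142097615, 'cy': 211.6211218197919, 'position': array([0.60459547, 0.06006807, 0.17829172]), 'rotation': array([-0.25728467, -0.01638095,  0.14706966])}
wrist 74060 [606.7  40. ] [ 89.  109.7] 8.54
scene 945 [446.8 -27.6] [102.8  91.8] 80.32
scene 1585 [607.2  41.5] [ 93.  119.9] 8.03
```

View pics/w.png

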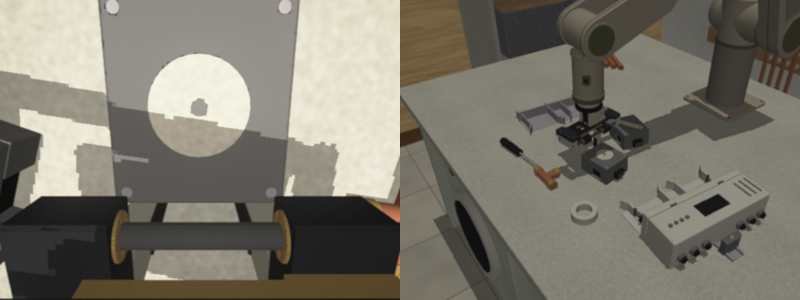

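The wrist view shows the round module square in front of both fingers, with the disc at full-image pixel (279,147) and the lid's tail edge at row ~285. The scene view shows nothing else disturbed.

```bash
cat >> h.py <<'E'
def wlid(vmax=290):
    c=camera_params('wrist'); p,d=read_camera('wrist'); P=cloud(c,d); Z=P[...,2]
    t,_=pose()
    m=(Z>.047)&(Z<.062); m[vmax:]=0
    m=m.astype(np.uint8);k,lab,st,_=cv2.connectedComponentsWithStats(m); m=lab==1+np.argmax(st[1:,4])
    r=cv2.minAreaRect((P[m][:,:2]*1000).astype(np.float32)); print('wrist lid',m.sum(),np.round(r[0],1),np.round(r[1],1),round(r[2],2),'z',np.median(Z[m]))
    g=cv2.cvtColor(p,cv2.COLOR_BGR2GRAY); 
    n=(np.ptp(p.astype(int),axis=2)<60)&m&(g>110); k,lab,st,ce=cv2.connectedComponentsWithStats(n.astype(np.uint8)); i=1+np.argmax(st[1:,4])
    r=cv2.minAreaRect((P[lab==i][:,:2]*1000).astype(np.float32)); print('tag',st[i,4],np.round(r[0],1),np.round(r[1],1))
    print('tcp',t.round(1),'t',read_state()['t'],'F',read_state()['force'].round(1)); return p
E
python3 -c "
from h import *
wlid()
S=(607.3,39.3,98.5)
P=herm(S,(600.5,156,84.06),9)
for p in P: print(np.round(p,1))
rows(along(P[:8],59,199))
"
```

```text
wrist lid 73327 [605.9  43.9] [88.6 99.6] 8.47 z 0.05403993788598102
tag 50512 [603.7  58.7] [88.5 69.7]
tcp [614.4 -10.9 198.8] t 3.05 F [0.1 0.2 0. ]
[605.4  52.3  98.1]
[603.6  65.2  97.4]
[602.1  78.2  96.4]
[600.7  91.2  95.1]
[599.8 104.1  93.5]
[599.2 117.1  91.6]
[599.1 130.1  89.4]
[599.5 143.   86.9]
[600.5 156.   84.1]
[0.0048, 0.0001, -0.0002] [-0.002, -0.001, 0.006]
[0.0179, -0.0005, -0.0002] [-0.002, -0.001, 0.018]
[0.031, -0.0012, -0.0002] [-0.002, -0.001, 0.036]
[0.044, -0.0019, -0.0002] [-0.002, -0.001, 0.058]
[0.0571, -0.0026, -0.0001] [-0.002, -0.001, 0.086]
[0.0702, -0.0032, -0.0001] [-0.002, -0.001, 0.12]
[0.0834, -0.0037, -0.0001] [-0.002, -0.001, 0.159]
[0.0966, -0.0039, -0.0001] [-0.002, -0.001, 0.202]
```

```bash
python3 -c "
from h import *
S=(605.9,43.9,98.5)
P=herm(S,(600.7,158,84.06),9)
for p in P: print(np.round(p,1))
rows(along(P[:8],55.5,199))
"
```

```text
[604.1  56.6  97.7]
[602.5  69.3  96.7]
[601.1  81.9  95.5]
[600.1  94.6  94. ]
[599.4 107.3  92.4]
[599.  120.   90.6]
[599.1 132.6  88.6]
[599.6 145.3  86.4]
[600.7 158.   84.1]
[0.0127, -0.001, -0.0002] [-0.002, -0.001, 0.014]
[0.0255, -0.0017, -0.0002] [-0.002, -0.001, 0.031]
[0.0383, -0.0023, -0.0002] [-0.002, -0.001, 0.053]
[0.0511, -0.0029, -0.0001] [-0.002, -0.001, 0.077]
[0.0639, -0.0033, -0.0001] [-0.002, -0.001, 0.105]
[0.0767, -0.0035, -0.0001] [-0.002, -0.001, 0.137]
[0.0895, -0.0035, -0.0001] [-0.002, -0.001, 0.172]
[0.1024, -0.0031, -0.0001] [-0.002, -0.001, 0.21]
```

Emit:
carry_out([
  {"hand": 48, "x": 0.0127, "y": -0.001, "z": 0, "ax": 0, "ay": 0, "az": 0.014},
  {"hand": 48, "x": 0.0255, "y": -0.0017, "z": 0, "ax": 0, "ay": 0, "az": 0.031},
  {"hand": 48, "x": 0.038, "y": -0.0023, "z": 0, "ax": 0, "ay": 0, "az": 0.053},
  {"hand": 48, "x": 0.051, "y": -0.0029, "z": 0, "ax": 0, "ay": 0, "az": 0.077},
  {"hand": 48, "x": 0.064, "y": -0.0033, "z": 0, "ax": 0, "ay": 0, "az": 0.105},
  {"hand": 48, "x": 0.0767, "y": -0.0035, "z": 0, "ax": 0, "ay": 0, "az": 0.137},
])

```text
t: 3.8
tool_pos: [0.5997, 0.0648, 0.1993]
orientation: [-2.211, -2.23, 0.001]
force: [-0.3, -2.3, -1.3]
opening: 0.0441
gripper_force: 0.9
```

```bash
python3 -c "
from h import *
p=wlid(); cv2.imwrite('pics/b.png',p)
p=lids()
"
```

```text
wrist lid 73287 [599.3 119.4] [ 88.7 101. ] 0.63 z 0.0540437215675678
tag 51760 [599.2 134.4] [88.8 70.7]
tcp [599.5  66.1 199.3] t 3.85 F [-0.5  0.8  0.9]
lid 927 [444.6 -44.3] ((443.3727111816406, -40.959983825683594), (80.10231018066406, 88.12560272216797), 79.13719940185547)
ctrl 4972 ((546.9202880859375, 366.2818603515625), (111.63265228271484, 300.0141296386719), 84.49720764160156)
```

View pics/b.png

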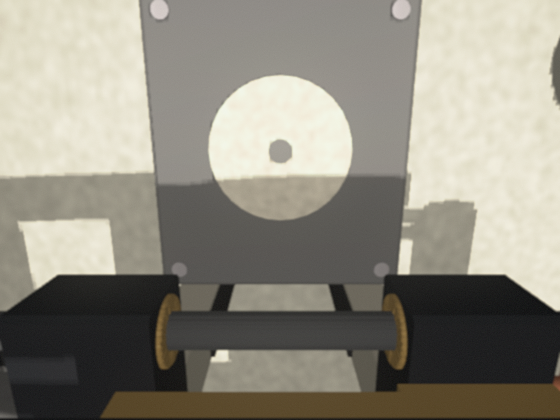

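The lid is square ahead of the fingers (tail edge at row 283, disc at (280,148)), so tracking is good. Next I cross-check the slot axis from the guide tops in the first crop.

```bash
python3 -c "
from h import *
c=camera_params('top')
def gp(u,v,z):
    u=105+(u+.5)/4.4-.5; v=150+(v+.5)/4.4-.5
    D=R.from_rotvec(c['rotation']).apply([(u-c['cx'])/c['fx'],-(v-c['cy'])/c['fy'],-1]); t=(z-c['position'][2])/D[2]
    return (c['position']+t*D)*1000
o=np.array([541.4,311.5]);a=np.radians(84.25);ex=np.array([np.cos(a),np.sin(a)]);ey=np.array([-ex[1],ex[0]])
for q in [(290,260),(420,271),(282,346),(415,357),(440,122),(350,123),(395,508)]:
    w=gp(*q,.028)[:2]; print(q,w.round(1),'ctrl frame',((w-o)@ex).round(1),((w-o)@ey).round(1))
S=(599.3,119.4,90.6); P=herm(S,(601.4,159,84.25),4); 
P+=[(616.0-ex[0]*s,304-ex[1]*s,84.25) for s in (135,123,111,100)]
for p in P: print(np.round(p,1))
rows(along(P,55.5,199))
"
```

```text
(290, 260) [567.5 304.6] ctrl frame -4.2 -26.6
(420, 271) [561.3 224.8] ctrl frame -84.3 -28.5
(282, 346) [514.8 308.1] ctrl frame -6.0 26.2
(415, 357) [508.6 226.7] ctrl frame -87.6 24.1
(440, 122) [653.5 214.4] ctrl frame -85.4 -121.2
(350, 123) [652.4 269.8] ctrl frame -30.3 -114.6
(395, 508) [416.9 236.9] ctrl frame -86.6 116.4
[599.4 129.3  88.5]
[599.8 139.2  86.7]
[600.5 149.1  85.3]
[601.4 159.   84.2]
[602.5 169.7  84.2]
[603.7 181.6  84.2]
[604.9 193.6  84.2]
[606.  204.5  84.2]
[0.0084, -0.0017, 0.0005] [-0.001, -0.001, 0.037]
[0.0184, -0.0029, 0.0005] [-0.001, -0.001, 0.067]
[0.0284, -0.0035, 0.0005] [-0.001, -0.001, 0.092]
[0.0384, -0.0035, 0.0005] [-0.001, -0.001, 0.111]
[0.049, -0.0023, 0.0005] [-0.001, -0.001, 0.111]
[0.0609, -0.001, 0.0005] [-0.001, -0.001, 0.111]
[0.0729, 0.0003, 0.0005] [-0.001, -0.001, 0.111]
[0.0838, 0.0015, 0.0005] [-0.001, -0.001, 0.111]
```

```bash
python3 -c "
from h import *
a=np.radians(84.7);ex=np.array([np.cos(a),np.sin(a)])
S=(599.3,119.4,90.6); P=herm(S,(616.8-ex[0]*146,304-ex[1]*146,84.7),4); 
P+=[(616.8-ex[0]*s,304-ex[1]*s,84.7) for s in (137,128,119,110)]
rows(along(P,55.5,199))
"
```

```text
[0.0085, -0.0046, 0.0005] [-0.001, -0.001, 0.094]
[0.0186, -0.0061, 0.0005] [-0.001, -0.001, 0.143]
[0.0284, -0.0048, 0.0005] [-0.001, -0.001, 0.145]
[0.0379, -0.0012, 0.0005] [-0.001, -0.001, 0.103]
[0.0469, -0.0002, 0.0005] [-0.001, -0.001, 0.103]
[0.0558, 0.0007, 0.0005] [-0.001, -0.001, 0.103]
[0.0648, 0.0016, 0.0005] [-0.001, -0.001, 0.103]
[0.0737, 0.0025, 0.0005] [-0.001, -0.001, 0.103]
```

Emit:
carry_out([
  {"hand": 48, "x": 0.009, "y": -0.0025, "z": 0.0005, "ax": 0, "ay": 0, "az": 0.045},
  {"hand": 48, "x": 0.019, "y": -0.0037, "z": 0.0005, "ax": 0, "ay": 0, "az": 0.085},
  {"hand": 48, "x": 0.0285, "y": -0.0034, "z": 0.0005, "ax": 0, "ay": 0, "az": 0.11},
  {"hand": 48, "x": 0.038, "y": -0.002, "z": 0.0005, "ax": 0, "ay": 0, "az": 0.115},
  {"hand": 48, "x": 0.047, "y": -0.0003, "z": 0.0005, "ax": 0, "ay": 0, "az": 0.107},
  {"hand": 48, "x": 0.056, "y": 0.0007, "z": 0.0005, "ax": 0, "ay": 0, "az": 0.103},
])

```text
t: 4.65
tool_pos: [0.6007, 0.1195, 0.1995]
orientation: [2.321, 2.116, -0.001]
force: [-2.0, -7.4, 5.2]
opening: 0.0448
gripper_force: 3.9
```

```bash
python3 -c "
from h import *
p=wlid(); cv2.imwrite('pics/c1.png',p)
p=lids(); cv2.imwrite('pics/c2.png',p);q=lidcam('scene');cv2.imwrite('pics/c3.png',q)
cv2.imwrite('pics/c.png',np.vstack([cv2.resize(p[150:285,100:300],(600,405)),cv2.resize(q[200:420,230:560],(600,400))])[:800])
"
```

```text
wrist lid 73207 [605.5 173.5] [100.9  89.1] 84.88 z 0.054043260236008875
tag 51568 [606.9 188.5] [70.7 88.7]
tcp [600.7 120.7 199.5] t 4.7 F [-1.2 -4.1  2.8]
lid 1279 [445.5 -30.6] ((445.61920166015625, -30.725055694580078), (99.94940948486328, 87.82154846191406), 78.14067077636719)
ctrl 4991 ((547.7070922851562, 375.34698486328125), (110.92465209960938, 300.2257995605469), 84.17062377929688)
scene 1961 [606.2 171.6] [121.5  89.8] 83.85
```

```bash
python3 -c "
import cv2,numpy as np
p=cv2.imread('pics/c2.png');q=cv2.imread('pics/c3.png')
cv2.imwrite('pics/c.png',np.hstack([cv2.resize(p[150:250,150:250],(400,400),interpolation=2),cv2.resize(q[230:380,250:400],(400,400),interpolation=2)]))"
```

```text
(no output)
```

View pics/c.png

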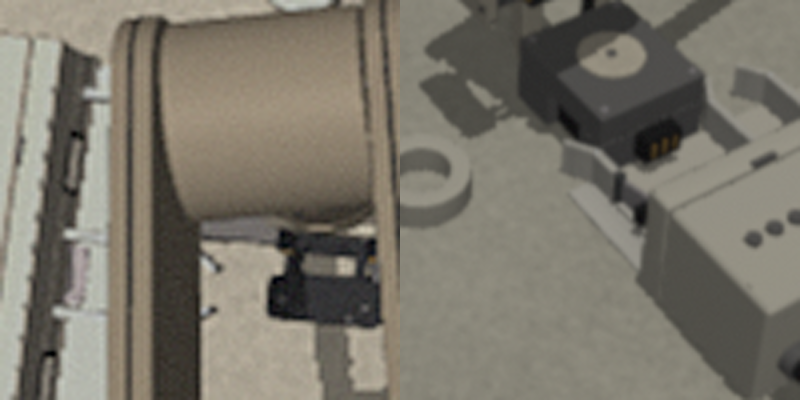

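The top view is mostly blocked by the arm. In the scene crop the module's far nose corner touches the outer flare at (600,155) with a gap on the near side, so it sits too far in +x. I'll measure the guide tops from the scene depth.

```bash
python3 -c "
from h import *
c=camera_params('scene'); p,d=read_camera('scene'); P=cloud(c,d).reshape(-1,3)*1000
print('table',np.median(P[(abs(P[:,2])<8)&(P[:,0]<560)&(P[:,0]>500)&(P[:,1]>50)&(P[:,1]<200)][:,2]))
m=(P[:,2]>76)&(P[:,2]<90)&(P[:,1]>280)&(P[:,1]<480)&(P[:,0]>380)&(P[:,0]<720)
r=cv2.minAreaRect(P[m][:,:2].astype(np.float32)); print('ctrl scene',r,np.median(P[m][:,2]))
o=np.array([542.1,320.6]);a=np.radians(84.25);ex=np.array([np.cos(a),np.sin(a)]);ey=np.array([-ex[1],ex[0]])
x=(P[:,:2]-o)@ex;y=(P[:,:2]-o)@ey
for lo,hi in ((-110,-95),(-95,-80),(-80,-60),(-60,-40),(-40,-20)):
    for yl,yh in ((-160,-105),(-50,-10),(10,50),(105,150)):
        k=(x>lo)&(x<hi)&(P[:,2]>23)&(P[:,2]<34)&(y>yl)&(y<yh)
        if k.sum()>2: print((lo,hi),(yl,yh),k.sum(),np.percentile(y[k],[5,50,95]).round(1),x[k].mean().round(1))
"
```

```text
table 0.3103031572641024
ctrl scene ((548.740966796875, 377.2375793457031), (112.7643814086914, 302.36077880859375), 84.0576171875) 82.14176601366651
(-110, -95) (-160, -105) 42 [-137.1 -122.4 -120.2] -100.1
(-110, -95) (-50, -10) 10 [-20.1 -16.8 -14.2] -99.6
(-110, -95) (10, 50) 17 [11.8 13.6 20.2] -98.7
(-110, -95) (105, 150) 9 [129.2 131.1 135.4] -98.0
(-95, -80) (-160, -105) 74 [-132.3 -121.7 -106.6] -86.3
(-95, -80) (-50, -10) 51 [-48.  -37.7 -19.3] -85.4
(-95, -80) (10, 50) 32 [15.9 21.2 25.9] -87.8
(-95, -80) (105, 150) 19 [119.9 124.6 129.8] -86.5
(-80, -60) (-160, -105) 41 [-127.2 -124.6 -120.8] -70.1
(-80, -60) (-50, -10) 37 [-31.5 -28.7 -24.3] -70.7
(-80, -60) (10, 50) 37 [22.4 25.  28.8] -70.3
(-80, -60) (105, 150) 38 [118.3 121.6 125.8] -69.7
(-60, -40) (-160, -105) 34 [-126.7 -121.9 -118.8] -51.8
(-60, -40) (-50, -10) 44 [-30.7 -28.6 -23.7] -50.1
(-60, -40) (10, 50) 38 [21.9 24.2 30.1] -49.4
(-60, -40) (105, 150) 22 [116.6 119.9 122.8] -52.0
(-40, -20) (-160, -105) 23 [-131.  -126.3 -118.6] -30.6
(-40, -20) (-50, -10) 3 [-28.4 -27.9 -26.4] -37.5
(-40, -20) (10, 50) 3 [21.5 24.4 27. ] -37.8
```

```bash
python3 -c "
from h import *
L=lambda y:617.7-.1007*(313-y)
rows([(600.3,126,199,85.3),(600.0,132,199,85.6),(600.0,138,199,85.2)]+[(L(y),y,199,84.4) for y in (145,152,159,166)])
"
```

```text
[0.0057, -0.0006, 0.0] [-0.0, -0.001, -0.01]
[0.0117, -0.0015, 0.0] [-0.0, -0.001, -0.015]
[0.0177, -0.002, 0.0] [-0.0, -0.001, -0.008]
[0.0247, -0.0019, 0.0001] [-0.0, -0.001, 0.006]
[0.0317, -0.0018, 0.0001] [-0.0, -0.001, 0.006]
[0.0388, -0.0018, 0.0001] [-0.0, -0.001, 0.006]
[0.0458, -0.0017, 0.0001] [-0.0, -0.001, 0.006]
```

Emit:
carry_out([
  {"hand": 48, "x": 0.0057, "y": -0.001, "z": 0, "ax": 0, "ay": 0, "az": -0.01},
  {"hand": 48, "x": 0.0117, "y": -0.002, "z": 0, "ax": 0, "ay": 0, "az": -0.015},
  {"hand": 48, "x": 0.0177, "y": -0.0024, "z": 0, "ax": 0, "ay": 0, "az": -0.008},
  {"hand": 48, "x": 0.0247, "y": -0.0022, "z": 0, "ax": 0, "ay": 0, "az": 0.006},
  {"hand": 48, "x": 0.0317, "y": -0.0018, "z": 0, "ax": 0, "ay": 0, "az": 0.006},
])

```text
t: 5.48
tool_pos: [0.6015, 0.152, 0.199]
orientation: [-2.329, -2.108, 0.0]
force: [-0.8, -2.2, -1.6]
opening: 0.0444
gripper_force: 1.0
```

```bash
cat >> h.py <<'E'
def chk():
    wlid(); lids(); c=camera_params('scene'); p,d=read_camera('scene'); return p
E
python3 -c "
from h import *
cv2.imwrite('pics/d3.png',chk())"
```

```text
wrist lid 73554 [607.2 206.3] [100.6  88.6] 84.52 z 0.05404416847735565
tag 51740 [608.7 221. ] [70.6 88.8]
tcp [601.6 152.7 199.1] t 5.525 F [0.1 0.8 0.5]
lid 1277 [445.5 -30.6] ((445.4764404296875, -30.607608795166016), (99.88473510742188, 87.88636779785156), 78.34717559814453)
ctrl 4890 ((548.4571533203125, 382.0538330078125), (111.7101058959961, 300.1088562011719), 84.38849639892578)
```

```bash
python3 -c "
from h import *
rows([(601.6+.0985*k,152.7+k,199,84.4) for k in (10,20,30,40,50)])
"
```

```text
[0.0106, -0.0001, 0.0003] [0.0, -0.001, -0.0]
[0.0206, -0.0001, 0.0003] [0.0, -0.001, -0.0]
[0.0307, -0.0001, 0.0003] [0.0, -0.001, -0.0]
[0.0407, -0.0001, 0.0003] [0.0, -0.001, -0.0]
[0.0508, -0.0001, 0.0003] [0.0, -0.001, -0.0]
```

Emit:
carry_out([
  {"hand": 48, "x": 0.006, "y": 0, "z": 0, "ax": 0, "ay": 0, "az": 0},
  {"hand": 48, "x": 0.012, "y": 0, "z": 0, "ax": 0, "ay": 0, "az": 0},
  {"hand": 48, "x": 0.018, "y": 0, "z": 0, "ax": 0, "ay": 0, "az": 0},
  {"hand": 48, "x": 0.024, "y": 0, "z": 0, "ax": 0, "ay": 0, "az": 0},
  {"hand": 48, "x": 0.03, "y": 0, "z": 0, "ax": 0, "ay": 0, "az": 0},
])

```text
t: 6.25
tool_pos: [0.6036, 0.1792, 0.199]
orientation: [2.328, 2.109, -0.011]
force: [-10.3, -17.5, 9.8]
opening: 0.045
gripper_force: 8.7
```

```bash
python3 -c "
from h import *
chk()"
```

```text
wrist lid 73772 [607.6 233. ] [100.  89.] 84.67 z 0.05404467113002299
tag 51431 [608.9 247.7] [70.3 89. ]
tcp [603.6 180.  199. ] t 6.3 F [ -8.5 -13.9   8.1]
lid 1276 [445.5 -30.6] ((445.6576843261719, -30.808834075927734), (99.97777557373047, 88.04875183105469), 77.888671875)
ctrl 3614 ((548.5776977539062, 384.3673095703125), (107.63088989257812, 299.5374450683594), 84.06475067138672)
```

Emit:
carry_out([
  {"hand": 48, "x": 0.003, "y": -0.0005, "z": 0, "ax": 0, "ay": 0, "az": 0},
  {"hand": 48, "x": 0.006, "y": -0.001, "z": 0, "ax": 0, "ay": 0, "az": 0},
  {"hand": 48, "x": 0.009, "y": -0.001, "z": 0, "ax": 0, "ay": 0, "az": 0},
  {"hand": 48, "x": 0.012, "y": -0.001, "z": 0, "ax": 0, "ay": 0, "az": 0},
  {"hand": 48, "x": 0.015, "y": -0.001, "z": 0, "ax": 0, "ay": 0, "az": 0},
])

```text
t: 7.02
tool_pos: [0.6045, 0.1945, 0.199]
orientation: [2.328, 2.108, -0.008]
force: [-6.4, -14.4, 6.7]
opening: 0.0447
gripper_force: 7.2
```

```bash
python3 -c "
from h import *
chk();print(read_state()['wrist_torque'])"
```

```text
wrist lid 73754 [609.2 248.5] [99.8 88.5] 84.34 z 0.054051188786837685
tag 51618 [610.7 263. ] [70.5 88.5]
tcp [604.5 194.9 199. ] t 7.075 F [ -6.4 -12.5   4.1]
lid 1277 [445.5 -30.6] ((445.5575256347656, -30.646522521972656), (99.75719451904297, 88.15771484375), 78.00269317626953)
ctrl 2691 ((548.7681274414062, 408.1017761230469), (304.699462890625, 87.18143463134766), 0.32347172498703003)
[-1.66436321  1.01227697  0.33100184]
```

Emit:
carry_out([
  {"hand": 48, "x": 0.004, "y": 0, "z": 0, "ax": 0, "ay": 0, "az": 0},
  {"hand": 48, "x": 0.008, "y": 0, "z": 0, "ax": 0, "ay": 0, "az": 0},
  {"hand": 48, "x": 0.012, "y": 0, "z": 0, "ax": 0, "ay": 0, "az": 0},
  {"hand": 48, "x": 0.015, "y": 0, "z": 0, "ax": 0, "ay": 0, "az": 0},
  {"hand": 48, "x": 0.018, "y": 0, "z": 0, "ax": 0, "ay": 0, "az": 0},
])

```text
t: 7.8
tool_pos: [0.6065, 0.2131, 0.199]
orientation: [2.329, 2.108, -0.005]
force: [-8.7, -24.6, 13.4]
opening: 0.0446
gripper_force: 12.5
```

```bash
cat >> h.py <<'E'
def ctrl2():
    "controller from the scene camera; far slot centre line, module home gap"
    c=camera_params('scene'); p,d=read_camera('scene'); P=cloud(c,d).reshape(-1,3)*1000
    m=(P[:,2]>76)&(P[:,2]<90)&(P[:,1]>280)&(P[:,1]<480)&(P[:,0]>380)&(P[:,0]<720)
    print('ctrl scene',cv2.minAreaRect(P[m][:,:2].astype(np.float32))); return p
E
python3 -c "
from h import *
wlid();cv2.imwrite('pics/e3.png',ctrl2())"
```

```text
wrist lid 73662 [611.5 267.2] [100.1  88.6] 84.55 z 0.05404544478264631
tag 51749 [612.8 281.9] [70.8 88.6]
tcp [606.5 213.1 199. ] t 7.85 F [ -4.9 -10.8   3.2]
ctrl scene ((549.5474853515625, 383.71881103515625), (112.32028198242188, 301.7718200683594), 84.11652374267578)
```

Emit:
carry_out([
  {"hand": 48, "x": 0.001, "y": 0, "z": 0, "ax": 0, "ay": 0, "az": 0},
  {"hand": 48, "x": 0.002, "y": 0, "z": 0, "ax": 0, "ay": 0, "az": 0},
])

```text
t: 8.15
tool_pos: [0.6067, 0.2136, 0.199]
orientation: [2.328, 2.106, -0.009]
force: [-8.9, -21.1, 9.1]
opening: 0.0446
gripper_force: 11.2
```

```bash
python3 -c "
from h import *
wlid()"
```

```text
wrist lid 73751 [611.6 267.3] [99.4 88.8] 84.33 z 0.054055195497012765
tag 51564 [613.1 281.8] [70.3 88.8]
tcp [606.7 213.5 199. ] t 8.2 F [ -7.1 -19.6   7.9]
```

```bash
python3 -c "
from h import *
p=ctrl2(); c=camera_params('scene')
print(px(c,np.array([.617,.320,.05])))
q=p[230:330,290:400]
cv2.imwrite('pics/f.png',cv2.resize(q,(770,600) if 0 else (660,600),interpolation=2))"
```

```text
ctrl scene ((549.6842651367188, 383.69036865234375), (112.42487335205078, 302.50665283203125), 84.23397064208984)
[379.02073702 298.19179678]
```

View pics/f.png

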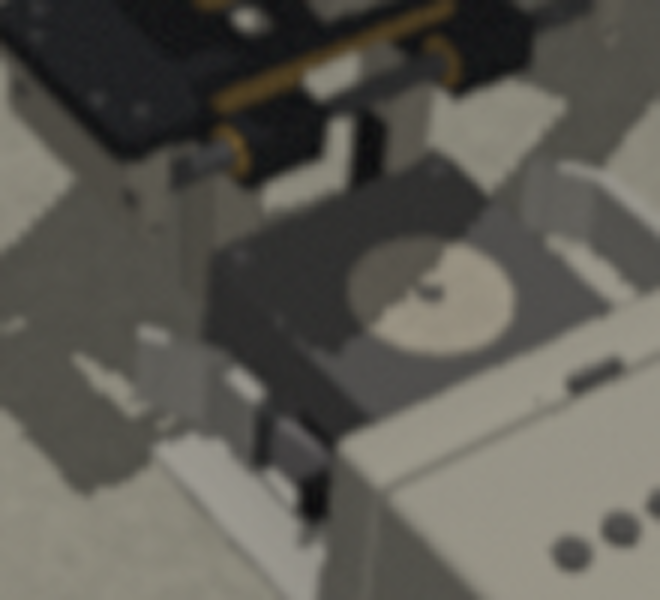

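The scene crop shows the module deep in the far slot, with the latch arm by the guide window at about (300,450). Whether it is home can't be told from this view, so I'll give a small extra push and check for movement.

Emit:
carry_out([
  {"hand": 48, "x": 0.0005, "y": 0, "z": 0, "ax": 0, "ay": 0, "az": 0},
  {"hand": 48, "x": 0.0007, "y": -0.0007, "z": 0, "ax": 0, "ay": 0, "az": 0},
])

```text
t: 8.5
tool_pos: [0.6065, 0.2137, 0.1991]
orientation: [2.328, 2.105, -0.009]
force: [-3.0, -21.6, 5.5]
opening: 0.0445
gripper_force: 11.1
```

Emit:
carry_out([
  {"hand": 48, "x": -0.03, "y": 0, "z": 0, "ax": 0, "ay": 0, "az": 0},
  {"hand": 48, "x": -0.09, "y": 0, "z": -0.02, "ax": 0, "ay": 0, "az": 0},
  {"hand": 48, "x": -0.15, "y": 0, "z": -0.04, "ax": 0, "ay": 0, "az": 0},
  {"hand": 48, "x": -0.21, "y": -0.02, "z": -0.06, "ax": 0, "ay": 0, "az": 0},
  {"hand": 48, "x": -0.26, "y": -0.04, "z": -0.1, "ax": 0, "ay": 0, "az": 0},
  {"hand": 48, "x": -0.31, "y": -0.06, "z": -0.11, "ax": 0, "ay": 0, "az": 0},
])

```text
t: 9.25
tool_pos: [0.5166, -0.0858, 0.3118]
orientation: [2.326, 2.107, 0.004]
force: [0.9, -1.0, 0.6]
opening: 0.0447
gripper_force: 0.0
```

```bash
python3 -c "
from h import *
p=lids();cv2.imwrite('pics/g.png',p);q=ctrl2();cv2.imwrite('pics/g3.png',q);print(pose()[0])
cv2.imwrite('pics/gg.png',np.hstack([cv2.resize(p[150:230,130:210],(400,400),interpolation=2),cv2.resize(q[230:330,290:390],(400,400),interpolation=2)]))"
```

```text
lid 1292 [612.8 270.2] ((626.2139892578125, 269.7893981933594), (102.68240356445312, 117.59709167480469), 84.0291976928711)
lid 439 [453.2   1.1] ((452.46002197265625, 1.5749397277832031), (35.607261657714844, 88.14142608642578), 76.28882598876953)
ctrl 4978 ((548.4273681640625, 381.84967041015625), (112.1221923828125, 299.7305603027344), 84.35261535644531)
ctrl scene ((549.5098876953125, 383.9856262207031), (112.3779296875, 302.2490539550781), 84.16731262207031)
[515.66109522 -88.7776427  311.8091223 ]
```

View pics/gg.png

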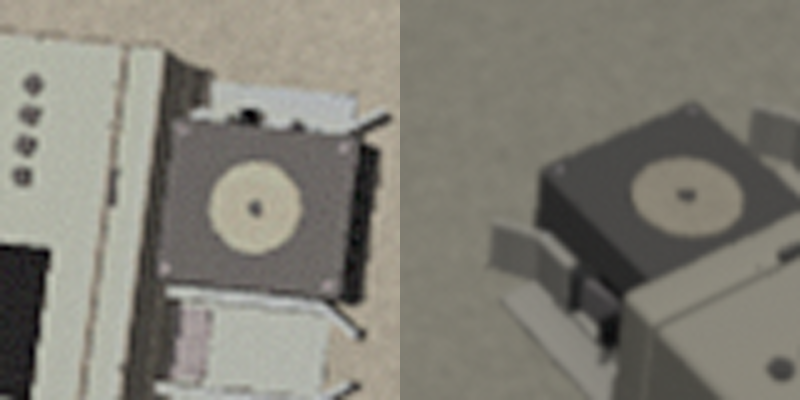

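The top crop shows the lid with its front edge about at the controller's face (column 170) and the disc at (255,208). The latch pivot is at (250,118). Now I'll compute the gap and compare the latch area with the untouched near latch.

```bash
python3 -c "
from h import *
from scipy import ndimage as N
c=camera_params('top'); M=R.from_rotvec(c['rotation'])
def gp(u,v,z):
    D=M.apply([(u-c['cx'])/c['fx'],-(v-c['cy'])/c['fy'],-1]); return (c['position']+(z-c['position'][2])/D[2]*D)[:2]*1000
def disc(f,u,v):
    g=cv2.imread(f,0)[v-14:v+15,u-14:u+15].astype(float); w=np.clip(g-128,0,40); yy,xx=np.mgrid[-14:15,-14:15]; k=xx**2+yy**2<130; w=w*k
    return gp(u+(w*xx).sum()/w.sum(),v+(w*yy).sum()/w.sum(),.055)
print('disc start',disc('pics/top0.png',289,191),'now',disc('pics/g.png',181,191))
for cy,th in ((381.85,84.25),):
    ex=np.array([np.cos(np.radians(th)),np.sin(np.radians(th))]); o=np.array([548.4,cy])-55*ex
    q=disc('pics/g.png',181,191)-o; print('ctrl frame',q@ex,q@np.array([-ex[1],ex[0]]))
d=read_camera('top')[1]; P=cloud(c,d)*1000
m=(P[...,2]>48)&(P[...,2]<60); x=(P[...,:2]-o)@ex; y=(P[...,:2]-o)@np.array([-ex[1],ex[0]])
m&=(abs(x+50)<70)&(abs(y+76)<35)
for yy in range(-105,-45,10):
    k=m&(abs(y-yy)<5); print(yy,x[k].min().round(1),x[k].max().round(1))
"
```

```text
disc start [616.92765846 -12.26646342] now [612.78407055 272.29555836]
ctrl frame -47.55270524335212 -75.03617041870825
-105 -99.6 0.8
-95 -99.4 0.9
-85 -99.3 1.1
-75 -99.6 1.2
-65 -99.8 1.7
-55 -99.2 1.7
```

```bash
python3 -c "
from h import *
c=camera_params('scene')
d1=read_camera('scene')[1]; d0=np.load('pics/scene0.npy')
for d,cy in ((d0,366.15),(d1,381.85)):
    P=cloud(c,d).reshape(-1,3)*1000; ex=np.array([np.cos(np.radians(84.25)),np.sin(np.radians(84.25))]); o=np.array([546.9+(cy-366.15)*.1,cy+1.9])-55*ex
    x=(P[:,:2]-o)@ex; y=(P[:,:2]-o)@np.array([-ex[1],ex[0]])
    for lo in range(-70,-14,7):
        k=(x>lo)&(x<lo+7)&(P[:,2]>14)&(P[:,2]<30)&(y<-100)&(y>-145); print(lo,k.sum(),np.percentile(y[k],[10,50,90]).round(1) if k.sum() else '',end=' | ')
    print()
rows([(373,-15.4,312,-11.8),(373,-15.4,199,-11.8)])
"
```

```text
-70 27 [-127.4 -126.1 -121.9] | -63 29 [-127.  -124.9 -121.7] | -56 21 [-124.1 -122.6 -120.8] | -49 17 [-122.5 -120.2 -119.2] | -42 16 [-125.4 -119.5 -117.6] | -35 22 [-131.  -128.9 -124.9] | -28 10 [-131.3 -129.1 -127.1] | -21 0  | 
-70 30 [-127.4 -124.9 -117.7] | -63 42 [-126.8 -123.2 -111.4] | -56 27 [-124.4 -122.6 -115.9] | -49 23 [-122.  -120.6 -117.1] | -42 15 [-123.4 -118.6 -117.4] | -35 32 [-131.6 -129.  -125. ] | -28 6 [-129.1 -127.4 -125.8] | -21 0  | 
[0.0551, -0.1499, -0.0025] [0.001, -0.002, 1.675]
[0.055, -0.1502, 0.1105] [0.001, -0.002, 1.675]
```

The latch profile matches the untouched state, so it has sprung back and the round module is home. Next is the reject, starting with a side push.

Emit:
carry_out([
  {"hand": 60, "x": 0.055, "y": -0.15, "z": 0, "ax": 0, "ay": 0, "az": 1.675},
  {"hand": 60, "x": 0.055, "y": -0.15, "z": 0, "ax": 0, "ay": 0, "az": 1.675},
  {"hand": 60, "x": 0.055, "y": -0.15, "z": 0, "ax": 0, "ay": 0, "az": 1.675},
  {"hand": 60, "x": 0.055, "y": -0.15, "z": 0, "ax": 0, "ay": 0, "az": 1.675},
  {"hand": 60, "x": 0.055, "y": -0.15, "z": 0, "ax": 0, "ay": 0, "az": 1.675},
  {"hand": 60, "x": 0.055, "y": -0.15, "z": 0, "ax": 0, "ay": 0, "az": 1.675},
  {"hand": 60, "x": 0.055, "y": -0.15, "z": 0, "ax": 0, "ay": 0, "az": 1.675},
  {"hand": 60, "x": 0.055, "y": -0.15, "z": 0, "ax": 0, "ay": 0, "az": 1.675},
])

```text
t: 10.45
tool_pos: [0.373, -0.0138, 0.3085]
orientation: [-3.14, 0.051, 0.001]
force: [0.1, 1.0, 0.1]
opening: 0.0558
gripper_force: 0.0
```

```bash
python3 -c "
from h import *
print(pose()[0],read_state()['q'])
rows([(373,-15.4,199,-11.8)])
"
```

```text
[372.95626102 -13.75053211 308.50328194] [-1.74877455e-01 -4.69899299e-01  2.19763021e+00  7.87722578e-04
  1.41482464e+00  1.42801107e+00]
[0.0002, 0.0017, 0.1095] [-0.001, 0.001, 0.174]
```

Emit:
carry_out([
  {"hand": 60, "x": 0, "y": 0.001, "z": 0.04, "ax": 0, "ay": 0, "az": 0.174},
  {"hand": 60, "x": 0, "y": 0.0017, "z": 0.08, "ax": 0, "ay": 0, "az": 0.174},
  {"hand": 60, "x": 0, "y": 0.0017, "z": 0.1095, "ax": 0, "ay": 0, "az": 0.174},
  {"hand": 60, "x": 0, "y": 0.0017, "z": 0.1095, "ax": 0, "ay": 0, "az": 0.174},
])

```text
t: 10.95
tool_pos: [0.3712, -0.0154, 0.1969]
orientation: [-3.125, 0.314, 0.01]
force: [-0.4, 0.2, 0.3]
opening: 0.0556
gripper_force: 0.0
```

```bash
cat >> h.py <<'E'
def side(a,b,n):
    "side push: centre path from a to b (x,y,push dir deg), y(x) cubic"
    from scipy.interpolate import CubicHermiteSpline as H
    f=H([a[0],b[0]],[a[1],b[1]],[np.tan(np.radians(q[2])) for q in (a,b)])
    return [(x,float(f(x)),float(np.degrees(np.arctan(f(x,1))))) for x in np.linspace(a[0],b[0],n+1)]
E
python3 -c "
from h import *
wlid()
P=side((445.5,-30.6,-11.8),(492,-37.2,-4.5),6)
for p in P: print(np.round(p,1))
rows(along(P,49.5,199))
"
```

```text
wrist lid 69345 [437.5 -28.9] [100.6  72.5] 78.68 z 0.054055206641661815
tag 46424 [443.3 -30.1] [100.5  60.6]
tcp [372.3 -15.8 198.7] t 11.0 F [-0.3 -0.3  0.9]
[445.5 -30.6 -11.8]
[453.2 -32.1 -10.5]
[461.  -33.5  -9.3]
[468.8 -34.7  -8. ]
[476.5 -35.7  -6.8]
[484.2 -36.5  -5.6]
[492.  -37.2  -4.5]
[0.0252, -0.0003, -0.0003] [-0.0, 0.003, 0.005]
[0.0331, 0.0007, -0.0004] [-0.0, 0.003, -0.017]
[0.041, 0.0016, -0.0004] [-0.0, 0.003, -0.039]
[0.0489, 0.0023, -0.0004] [-0.0, 0.003, -0.061]
[0.0568, 0.0028, -0.0004] [-0.001, 0.003, -0.082]
[0.0646, 0.003, -0.0005] [-0.001, 0.003, -0.102]
[0.0725, 0.0032, -0.0005] [-0.001, 0.003, -0.122]
```

Emit:
carry_out([
  {"hand": 60, "x": 0.018, "y": -0.0002, "z": 0, "ax": 0, "ay": 0, "az": 0.005},
  {"hand": 60, "x": 0.0252, "y": -0.0003, "z": 0, "ax": 0, "ay": 0, "az": 0.005},
  {"hand": 60, "x": 0.033, "y": 0.0007, "z": 0, "ax": 0, "ay": 0, "az": -0.017},
  {"hand": 60, "x": 0.041, "y": 0.0016, "z": 0, "ax": 0, "ay": 0, "az": -0.039},
  {"hand": 60, "x": 0.049, "y": 0.0023, "z": 0, "ax": 0, "ay": 0, "az": -0.061},
  {"hand": 60, "x": 0.0568, "y": 0.0028, "z": 0, "ax": 0, "ay": 0, "az": -0.082},
  {"hand": 60, "x": 0.0646, "y": 0.003, "z": 0, "ax": 0, "ay": 0, "az": -0.102},
  {"hand": 60, "x": 0.0725, "y": 0.0032, "z": 0, "ax": 0, "ay": 0, "az": -0.122},
])

```text
t: 12.0
tool_pos: [0.4432, -0.0343, 0.2003]
orientation: [-3.139, 0.124, 0.001]
force: [-5.7, 0.8, 5.4]
opening: 0.0558
gripper_force: 3.0
```

```bash
python3 -c "
from h import *
wlid()
"
```

```text
wrist lid 73155 [493.8 -38.1] [100.4  93.3] 85.55 z 0.05403149507373317
tag 42603 [501.6 -38.7] [100.3  77.5]
tcp [444.1 -34.5 200.6] t 12.05 F [-1.   0.4 -0.1]
```

```bash
python3 -c "
from h import *
rows([(400,-32,199,-4.5),(400,-30,310,-4.5),(503,62,310,85.5)])
"
```

```text
[-0.0441, 0.0009, 0.0016] [0.0, -0.001, 0.0]
[-0.0442, -0.0011, -0.1094] [0.0, -0.001, 0.0]
[0.0513, -0.1008, -0.1094] [0.001, -0.001, -1.57]
```

Emit:
carry_out([
  {"hand": 48, "x": -0.025, "y": 0, "z": 0, "ax": 0, "ay": 0, "az": 0},
  {"hand": 48, "x": -0.044, "y": 0, "z": -0.04, "ax": 0, "ay": 0, "az": 0},
  {"hand": 48, "x": -0.044, "y": -0.001, "z": -0.1, "ax": 0, "ay": 0, "az": -0.18},
  {"hand": 48, "x": -0.03, "y": -0.04, "z": -0.11, "ax": 0, "ay": 0, "az": -0.36},
  {"hand": 48, "x": 0.01, "y": -0.08, "z": -0.11, "ax": 0, "ay": 0, "az": -0.54},
  {"hand": 48, "x": 0.051, "y": -0.101, "z": -0.11, "ax": 0, "ay": 0, "az": -0.72},
  {"hand": 48, "x": 0.051, "y": -0.101, "z": -0.11, "ax": 0, "ay": 0, "az": -0.9},
  {"hand": 48, "x": 0.051, "y": -0.101, "z": -0.11, "ax": 0, "ay": 0, "az": -1.08},
])

```text
t: 13.05
tool_pos: [0.5025, 0.0628, 0.3099]
orientation: [2.752, 1.515, 0.0]
force: [-1.5, -0.1, -0.0]
opening: 0.0451
gripper_force: 0.0
```

```bash
python3 -c "
from h import *
p=lids();lidcam('scene');print(pose()[0]);rows([(503,62,310,85.5)])
"
```

```text
lid 1295 [612.8 270.2] ((626.2361450195312, 268.9710693359375), (102.97422790527344, 117.81578826904297), 84.18183135986328)
lid 949 [497.1 -51. ] ((496.5689392089844, -50.19190216064453), (76.95360565185547, 88.08213806152344), 85.98567199707031)
ctrl 4988 ((548.2683715820312, 381.649169921875), (111.46350860595703, 300.0292053222656), 84.20692443847656)
scene 1131 [499.  -37.3] [103.9  90.4] 85.93
scene 1678 [611.8 262.4] [82.8 90. ] 84.61
[502.20488038  62.45767165 310.18790339]
[0.0, 0.0009, 0.0002] [0.001, -0.0, -0.49]
```

```bash
python3 -c "
from h import *
S=(497.5,-38.5,-94.0)
P=[S]+herm(S,(481.8,-165,-94.5),11)
for p in P: print(np.round(p,1))
print('pre');rows(along([S],95,310,180)+along([S],95,199,180))
print('push')
rows(along(P,55.5,199,180))
"
```

```text
[497.5 -38.5 -94. ]
[496.5 -50.  -95.5]
[495.3 -61.5 -96.6]
[493.9 -73.  -97.5]
[492.3 -84.5 -98.1]
[490.6 -96.  -98.4]
[ 488.9 -107.5  -98.5]
[ 487.2 -119.   -98.2]
[ 485.6 -130.5  -97.7]
[ 484.1 -142.   -96.9]
[ 482.8 -153.5  -95.9]
[ 481.8 -165.   -94.5]
pre
[-0.0042, 0.005, 0.0002] [0.001, -0.0, -0.498]
[-0.0042, 0.0049, 0.1112] [0.001, -0.0, -0.498]
push
[-0.0389, 0.0238, 0.1112] [0.001, -0.0, -0.498]
[-0.0485, 0.0304, 0.1112] [0.001, -0.0, -0.473]
[-0.0583, 0.0366, 0.1112] [0.001, -0.0, -0.453]
[-0.0684, 0.0423, 0.1112] [0.001, -0.0, -0.437]
[-0.0787, 0.0477, 0.1112] [0.001, -0.0, -0.427]
[-0.0892, 0.0528, 0.1112] [0.001, -0.0, -0.421]
[-0.0998, 0.0575, 0.1112] [0.001, -0.0, -0.42]
[-0.1105, 0.0621, 0.1112] [0.001, -0.0, -0.425]
[-0.1213, 0.0665, 0.1112] [0.001, -0.0, -0.433]
[-0.1321, 0.0707, 0.1112] [0.001, -0.0, -0.447]
[-0.1429, 0.0749, 0.1112] [0.001, -0.0, -0.466]
[-0.1538, 0.079, 0.1112] [0.001, -0.0, -0.49]
```

Emit:
carry_out([
  {"hand": 48, "x": -0.004, "y": 0.005, "z": 0, "ax": 0, "ay": 0, "az": -0.18},
  {"hand": 48, "x": -0.004, "y": 0.005, "z": 0, "ax": 0, "ay": 0, "az": -0.36},
  {"hand": 48, "x": -0.004, "y": 0.005, "z": 0.02, "ax": 0, "ay": 0, "az": -0.498},
  {"hand": 48, "x": -0.004, "y": 0.005, "z": 0.06, "ax": 0, "ay": 0, "az": -0.498},
  {"hand": 48, "x": -0.004, "y": 0.005, "z": 0.1, "ax": 0, "ay": 0, "az": -0.498},
  {"hand": 48, "x": -0.004, "y": 0.005, "z": 0.111, "ax": 0, "ay": 0, "az": -0.498},
  {"hand": 48, "x": -0.004, "y": 0.005, "z": 0.111, "ax": 0, "ay": 0, "az": -0.498},
])

```text
t: 14.02
tool_pos: [0.504, 0.056, 0.1988]
orientation: [-2.303, -2.136, 0.001]
force: [-0.8, -0.2, -0.2]
opening: 0.0445
gripper_force: 0.0
```

```bash
python3 -c "
from h import *
S=(497.5,-38.5,-94.0)
P=[S]+herm(S,(481.8,-165,-94.5),11)
print(pose()[0])
rows(along(P,55.5,199,180))
"
```

```text
[504.02660736  56.04083189 198.80559876]
[-0.0393, 0.0003, -0.0002] [-0.001, 0.0, -0.005]
[-0.0508, 0.0016, -0.0002] [-0.001, 0.0, 0.02]
[-0.0624, 0.0024, -0.0002] [-0.001, 0.0, 0.04]
[-0.074, 0.0027, -0.0002] [-0.001, 0.0, 0.056]
[-0.0856, 0.0025, -0.0002] [-0.001, 0.0, 0.066]
[-0.0973, 0.002, -0.0002] [-0.001, 0.0, 0.072]
[-0.1089, 0.0012, -0.0002] [-0.001, 0.0, 0.073]
[-0.1204, 0.0002, -0.0002] [-0.001, 0.0, 0.069]
[-0.132, -0.0011, -0.0002] [-0.001, 0.0, 0.06]
[-0.1435, -0.0024, -0.0002] [-0.001, 0.0, 0.046]
[-0.1551, -0.0039, -0.0002] [-0.001, 0.0, 0.027]
[-0.1666, -0.0054, -0.0002] [-0.001, 0.0, 0.004]
```

Emit:
carry_out([
  {"hand": 48, "x": -0.025, "y": 0, "z": 0, "ax": 0, "ay": 0, "az": -0.005},
  {"hand": 48, "x": -0.039, "y": 0.0003, "z": 0, "ax": 0, "ay": 0, "az": -0.005},
  {"hand": 48, "x": -0.051, "y": 0.0016, "z": 0, "ax": 0, "ay": 0, "az": 0.02},
  {"hand": 48, "x": -0.0624, "y": 0.0024, "z": 0, "ax": 0, "ay": 0, "az": 0.04},
  {"hand": 48, "x": -0.074, "y": 0.0027, "z": 0, "ax": 0, "ay": 0, "az": 0.056},
  {"hand": 48, "x": -0.0856, "y": 0.0025, "z": 0, "ax": 0, "ay": 0, "az": 0.066},
  {"hand": 48, "x": -0.0973, "y": 0.002, "z": 0, "ax": 0, "ay": 0, "az": 0.072},
])

```text
t: 14.9
tool_pos: [0.5002, -0.0412, 0.2005]
orientation: [2.377, 2.051, 0.005]
force: [0.1, 5.1, 4.4]
opening: 0.0443
gripper_force: 3.1
```

```bash
python3 -c "
from h import *
p=lids();q=lidcam('scene');s=read_state();print(pose()[0],s['force'],s['t'])
c=camera_params('top');d=read_camera('top')[1];P=cloud(c,d).reshape(-1,3)*1000
c=camera_params('scene');d=read_camera('scene')[1];Q=cloud(c,d).reshape(-1,3)*1000
for n,P in (('top',P),('scene',Q)):
  for lo in (-310,-290,-270,-250):
    for a,b in ((400,450),(500,540),(550,590),(640,690)):
        k=(P[:,1]>lo)&(P[:,1]<lo+20)&(P[:,2]>19)&(P[:,2]<33)&(P[:,0]>a)&(P[:,0]<b)
        if k.sum()>1: print(n,lo+10,k.sum(),np.median(P[k,0]).round(1),end=' | ')
    print()
"
```

```text
lid 1288 [612.6 270.3] ((626.4116821289062, 269.1057434082031), (101.4771728515625, 118.2189712524414), 84.10138702392578)
ctrl 4982 ((548.2838745117188, 381.9141540527344), (111.9124526977539, 300.01251220703125), 84.05085754394531)
scene 1678 [611.9 263. ] [83.5 90.3] 84.36
[499.66242512 -42.07012214 199.86762564] [-0.03353784 -0.10119673 -0.75559828] 15.0
top -300 12 420.7 | top -300 11 517.2 | top -300 14 570.0 | top -300 14 668.4 | 
top -280 14 420.8 | top -280 11 519.8 | top -280 12 571.3 | top -280 13 669.8 | 
top -260 10 423.2 | top -260 13 522.3 | top -260 11 573.6 | top -260 17 671.9 | 
top -240 16 423.2 | top -240 15 527.6 | top -240 13 568.3 | top -240 14 681.7 | 
scene -300 18 421.9 | scene -300 17 519.2 | scene -300 18 572.0 | scene -300 17 670.5 | 
scene -280 18 423.3 | scene -280 20 521.3 | scene -280 14 574.1 | scene -280 18 672.4 | 
scene -260 19 425.2 | scene -260 17 522.4 | scene -260 18 575.5 | scene -260 17 672.5 | 
scene -240 15 426.0 | scene -240 12 524.6 | scene -240 36 571.6 | scene -240 19 683.5 |
```

```bash
python3 -c "
from h import *
from scipy.spatial.transform import Rotation
M=pose()[1].as_matrix(); print('yaw',np.degrees(np.arctan2(M[1,0],M[0,0])))
S=(491.2,-97,-98.4)
P=herm(S,(480.2,-165,-94.6),6)+[(480.2-.0787*k,-165-k,-94.5) for k in (11,22)]
for p in P: print(np.round(p,1))
rows(along(P,55.5,199,180))
"
```

```text
yaw 81.61850085017697
[ 489.3 -108.3 -100. ]
[ 487.3 -119.7 -100.7]
[ 485.1 -131.  -100.5]
[ 483.1 -142.3  -99.5]
[ 481.4 -153.7  -97.5]
[ 480.2 -165.   -94.6]
[ 479.3 -176.   -94.5]
[ 478.5 -187.   -94.5]
[-0.0122, 0.0016, 0.0001] [0.001, 0.0, 0.028]
[-0.0237, 0.0019, 0.0001] [0.001, 0.0, 0.04]
[-0.0352, 0.0012, 0.0001] [0.001, 0.0, 0.037]
[-0.0467, -0.0001, 0.0001] [0.001, 0.0, 0.019]
[-0.0581, -0.0021, 0.0001] [0.001, 0.0, -0.016]
[-0.0696, -0.0044, 0.0001] [0.001, 0.0, -0.066]
[-0.0807, -0.0038, 0.0001] [0.001, 0.0, -0.068]
[-0.0917, -0.003, 0.0001] [0.001, 0.0, -0.068]
```

Emit:
carry_out([
  {"hand": 48, "x": -0.0122, "y": 0.0013, "z": 0, "ax": 0, "ay": 0, "az": 0.02},
  {"hand": 48, "x": -0.0237, "y": 0.0016, "z": 0, "ax": 0, "ay": 0, "az": 0.03},
  {"hand": 48, "x": -0.0352, "y": 0.0011, "z": 0, "ax": 0, "ay": 0, "az": 0.027},
  {"hand": 48, "x": -0.0467, "y": -0.0001, "z": 0, "ax": 0, "ay": 0, "az": 0.01},
  {"hand": 48, "x": -0.0581, "y": -0.002, "z": 0, "ax": 0, "ay": 0, "az": -0.02},
  {"hand": 48, "x": -0.0696, "y": -0.004, "z": 0, "ax": 0, "ay": 0, "az": -0.06},
])

```text
t: 15.85
tool_pos: [0.485, -0.1098, 0.1988]
orientation: [-2.313, -2.126, -0.001]
force: [0.2, 6.2, 4.2]
opening: 0.0448
gripper_force: 2.9
```

```bash
python3 -c "
from h import *
p=read_camera('top')[0];q=read_camera('scene')[0];s=read_state();print(pose()[0],s['force'],s['t'])
M=pose()[1].as_matrix(); print('yaw',np.degrees(np.arctan2(M[1,0],M[0,0])))
cv2.imwrite('pics/hh.png',np.hstack([cv2.resize(p[170:290,290:410],(400,400),interpolation=2),cv2.resize(q[110:240,190:320],(400,400),interpolation=2)]))"
```

```text
[ 484.60687261 -110.6164037   198.47875402] [-0.44906538 -0.64096885 -0.84788132] 15.95
yaw 85.08759694601457
```

View pics/hh.png

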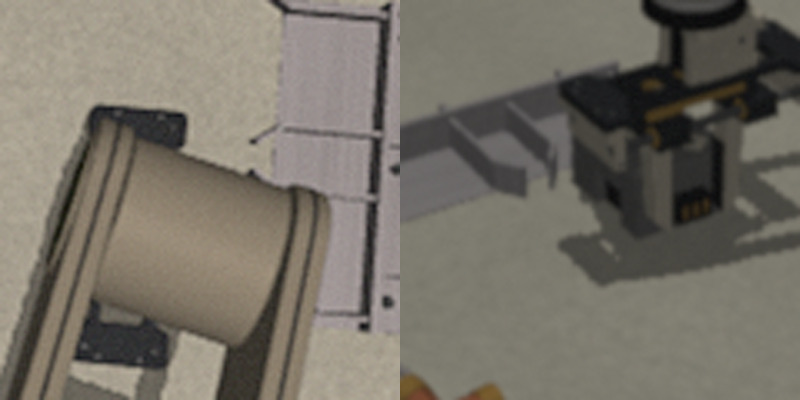

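The scene crop shows the fingers straddling the reject's plug symmetrically (plug at (695,205)), with the module square at the near pocket mouth. I'll push straight on.

```bash
python3 -c "
from h import *
rows([(470.9+.0787*(y+280),y,199,85.5) for y in (-122,-134,-146,-158,-170,-182,-194,-202)])"
```

```text
[-0.0115, -0.0003, -0.0005] [-0.0, 0.001, -0.007]
[-0.0235, -0.0002, -0.0005] [-0.0, 0.001, -0.007]
[-0.0355, -0.0001, -0.0005] [-0.0, 0.001, -0.007]
[-0.0476, -0.0, -0.0005] [-0.0, 0.001, -0.007]
[-0.0596, 0.0001, -0.0005] [-0.0, 0.001, -0.007]
[-0.0716, 0.0001, -0.0005] [-0.0, 0.001, -0.007]
[-0.0837, 0.0002, -0.0005] [-0.0, 0.001, -0.007]
[-0.0917, 0.0003, -0.0005] [-0.0, 0.001, -0.007]
```

Emit:
carry_out([
  {"hand": 48, "x": -0.0115, "y": -0.0003, "z": -0.0005, "ax": 0, "ay": 0, "az": -0.007},
  {"hand": 48, "x": -0.0235, "y": -0.0002, "z": -0.0005, "ax": 0, "ay": 0, "az": -0.007},
  {"hand": 48, "x": -0.0355, "y": -0.0001, "z": -0.0005, "ax": 0, "ay": 0, "az": -0.007},
  {"hand": 48, "x": -0.045, "y": 0, "z": -0.0005, "ax": 0, "ay": 0, "az": -0.007},
])

```text
t: 16.45
tool_pos: [0.4809, -0.1552, 0.1988]
orientation: [-2.307, -2.132, 0.0]
force: [0.5, 1.9, -2.0]
opening: 0.0446
gripper_force: 1.1
```

Emit:
carry_out([
  {"hand": 48, "x": -0.01, "y": 0, "z": 0, "ax": 0, "ay": 0, "az": 0},
  {"hand": 48, "x": -0.02, "y": 0, "z": 0, "ax": 0, "ay": 0, "az": 0},
  {"hand": 48, "x": -0.03, "y": 0, "z": 0, "ax": 0, "ay": 0, "az": 0},
  {"hand": 48, "x": -0.038, "y": 0, "z": 0, "ax": 0, "ay": 0, "az": 0},
])

```text
t: 16.95
tool_pos: [0.4781, -0.1928, 0.199]
orientation: [2.306, 2.133, 0.0]
force: [0.1, 1.7, -0.7]
opening: 0.0453
gripper_force: 1.2
```

Emit:
carry_out([
  {"hand": 48, "x": -0.005, "y": 0, "z": 0, "ax": 0, "ay": 0, "az": 0},
  {"hand": 48, "x": -0.01, "y": 0, "z": 0, "ax": 0, "ay": 0, "az": 0},
  {"hand": 48, "x": -0.014, "y": 0, "z": 0, "ax": 0, "ay": 0, "az": 0},
])

```text
t: 17.32
tool_pos: [0.4771, -0.2063, 0.199]
orientation: [-2.306, -2.133, -0.0]
force: [0.0, 3.9, -0.0]
opening: 0.0446
gripper_force: 1.5
```

Emit:
carry_out([
  {"hand": 48, "x": -0.0015, "y": 0, "z": 0, "ax": 0, "ay": 0, "az": 0},
  {"hand": 48, "x": -0.003, "y": 0, "z": 0, "ax": 0, "ay": 0, "az": 0},
])

```text
t: 17.58
tool_pos: [0.4769, -0.2091, 0.1991]
orientation: [2.306, 2.133, 0.0]
force: [1.0, 3.6, 0.4]
opening: 0.0447
gripper_force: 1.7
```

Emit:
carry_out([
  {"hand": 48, "x": -0.0015, "y": 0, "z": 0, "ax": 0, "ay": 0, "az": 0},
  {"hand": 48, "x": -0.003, "y": 0, "z": 0, "ax": 0, "ay": 0, "az": 0},
])

```text
t: 17.82
tool_pos: [0.4769, -0.2106, 0.199]
orientation: [-2.305, -2.131, -0.004]
force: [1.7, 19.3, 7.2]
opening: 0.0444
gripper_force: 9.8
```

Emit:
carry_out([
  {"hand": 48, "x": -0.001, "y": 0, "z": 0, "ax": 0, "ay": 0, "az": 0},
  {"hand": 48, "x": -0.002, "y": 0, "z": 0, "ax": 0, "ay": 0, "az": 0},
])

```text
t: 18.08
tool_pos: [0.4769, -0.2112, 0.1991]
orientation: [-2.303, -2.13, -0.008]
force: [2.3, 28.5, 12.6]
opening: 0.0447
gripper_force: 14.1
```

Firm stop reached. Backing off.

Emit:
carry_out([
  {"hand": 48, "x": 0.01, "y": 0, "z": 0, "ax": 0, "ay": 0, "az": 0},
  {"hand": 48, "x": 0.05, "y": 0, "z": 0, "ax": 0, "ay": 0, "az": 0},
  {"hand": 48, "x": 0.09, "y": 0, "z": -0.04, "ax": 0, "ay": 0, "az": 0},
  {"hand": 48, "x": 0.13, "y": -0.05, "z": -0.09, "ax": 0, "ay": 0, "az": 0},
  {"hand": 48, "x": 0.17, "y": -0.08, "z": -0.14, "ax": 0, "ay": 0, "az": 0},
  {"hand": 48, "x": 0.21, "y": -0.09, "z": -0.18, "ax": 0, "ay": 0, "az": 0},
  {"hand": 48, "x": 0.21, "y": -0.09, "z": -0.18, "ax": 0, "ay": 0, "az": 0},
])

```text
t: 18.95
tool_pos: [0.4031, 0.0035, 0.3824]
orientation: [2.301, 2.131, 0.006]
force: [0.5, -1.5, -1.1]
opening: 0.0448
gripper_force: 0.0
```

```bash
python3 -c "
from h import *
p=lids();q=lidcam('scene');print(pose()[0],read_state()['force'])
cv2.imwrite('pics/fin.png',cv2.resize(np.hstack([p,q]),(800,300),interpolation=3))"
```

```text
lid 1298 [612.8 270.1] ((626.490478515625, 268.7773132324219), (102.44390106201172, 118.33928680419922), 84.16569519042969)
lid 1286 [ 472.6 -268.5] ((472.57879638671875, -269.5086975097656), (101.26583862304688, 87.99879455566406), 85.65699768066406)
ctrl 4983 ((548.6380615234375, 382.2502746582031), (112.15402221679688, 300.40301513671875), 84.27850341796875)
scene 797 [ 473.9 -268. ] [106.9  90.1] 86.05
scene 1677 [611.4 262.6] [82.7 90.8] 84.19
[403.46205311   2.86785918 380.8389276 ] [ 0.26603248 -0.72980339 -1.13059311]
```

View pics/fin.png

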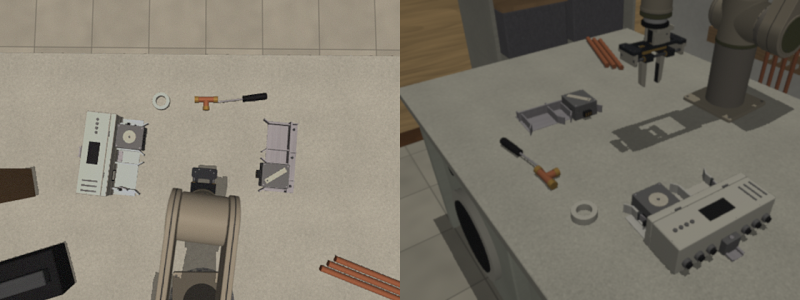

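Both modules are home: round in the far slot at (130,137), strip in the near pocket at (275,176). The bystanders are where they were, so I'm handing the job in.

```bash
python3 -c "
from plant import robot
print(robot.close_job())"
```

```text
the job is handed in; nothing more can be done
None
```

The job is handed in after about 19 s: the passed module is home in the far slot with its latch sprung back, the reject stands against the back wall of the near pocket, and the screwdriver, tee and tape look undisturbed.

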